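# Change over the tambour cutter stores

### The arm

A 6-joint arm with a two-finger parallel gripper is mounted at the origin on the work surface. World frame = base frame: x ahead of the robot, y to its left, z up, the work surface at z = 0. Lengths are in m, angles in degrees, forces in N, time in s.
With the tool pointing down it reaches from about 0.275 to 0.975 m from the base axis. Payload 8.4 kg.
Tool frame: the origin (TCP) lies at the very end of the fingers, on their centre line; the grasp point (between the pads) lies 19 mm behind it; z points along the fingers, y is the line along which they close (so a half turn about z gives the same grasp; the last joint's range is limited). The gripper opens to 92 mm and grips with 3 to 60 N. Pads are 20 mm wide; open, the fingers measure 128 mm over their backs; the gripper's body (75 mm by 189 mm) begins 69 mm behind the grasp point.
Start: joints at [-71.7, 20.225, 93.587, -0, 66.188, -0.138], TCP at [0.198, -0.593, 0.215] pointing down, gripper open.
Joint ranges: [-150.9, 150.9], [-52.94, 120.26], [3.33, 152.33], [-74.26, 254.26], [0, 154.13], [-172.89, 172.89]. Speed limits (degrees/s): [127.2, 127.2, 159.86, 180, 180, 180].

### API

Orientations are given as [roll, pitch, yaw] about the fixed x, y, z axes, in that order (R = Rz(yaw) Ry(pitch) Rx(roll)).
In Python, from plant import ctrl, eoat, eyes, readout gives the robot as it stands. Calls block until the motion is done:
- ctrl.move_pose(position, orientation): joint-space move of the TCP to a pose.
- ctrl.servo_line(position, attitude=None, speed=0.15): straight line of the TCP; attitude=None keeps the orientation; speed is the mean speed in m/s.
- ctrl.move_j(angles): joint-space move.
- eoat.command_gripper(opening, effort=None): finger opening in m; effort is the grip in N (None keeps the last); returns when the fingers have stopped.
- ctrl.dwell(seconds).
- ctrl.inverse_kinematics(position, orientation): joint angles nearest the present ones, or None.
- eyes.grab_frame(name): name is "scene" or "side" or "wrist"; returns the picture (420x560x3 uint8, red, green, blue); there is no depth.
- eyes.get_calibration(name): a dict with "fx", "fy", "cx", "cy" (pixels), "distortion" ([k1, k2, p1, p2, k3] as OpenCV has them; the pictures are not rectified), "camera_from_world" (4x4, takes a point from world to camera coordinates); the wrist camera has in their place "hand_eye" (4x4, takes a point from camera to tool coordinates, whose origin is the TCP and whose axes are the flange's). Camera axes: x right, y up, looking along -z (the intrinsics and any distortion apply to the point x, -y, -z); pixel columns grow to the right and rows downward; lengths in m; the calibration is good to about 2 mm. A picture is of the moment at which its call begins: read the wrist's pose just before it. get_calibration takes no time and is no camera call.
A pose or a line that the arm cannot do raises ctrl.PlanningError and nothing moves.
- ctrl.hand_in(): hands the job in; it is judged then, once.
Readings, each from a call of its own:
- readout.get_t(): time.
- readout.get_q(): joint angles.
- readout.get_joint_velocities(): joint speeds.
- readout.get_effort(): joint torques, N m.
- readout.get_tool_pos(): TCP position.
- readout.get_eef_rot(): TCP orientation.
- readout.get_wrist_force(): force on the tool from outside, world axes, zero at the start.
- readout.get_wrist_torque(): the same for the moment, N m.
- readout.get_gripper_width(): finger opening in m.
- readout.get_grip_force(): force on a finger pad.
Only numpy, scipy, OpenCV 4.12 (cv2) and the standard library are available. Lean on these libraries where they do the work, as an engineer would, in place of code of your own. Each camera call takes 0.05 s, during which the arm holds its last target. There are 200 camera calls.

### The job

Milling is finished and turning comes next: roll the blue tambour store (end mills) fully shut, and roll the orange tambour store (collets) fully open. Leave the red bottle standing where it is.

Things in the scene. Friction and masses are not known exactly. Their poses are not given: they have to be found in the camera images.
- blue (a joint): roll of the blue tambour (rad), a door of 14 slats on an arc about the store's axis: 0 fully shut (bar low in front), 1.05 fully open (bar past the top), stops at both. Bar angle from vertical = joint - 0.733, positive to the back; 205 mm per rad at the bar. Stays where left; 3 to 6 N at the bar moves it. It starts mostly or fully open and is to be shut.
- blue_bar (a point): middle of the blue tambour's steel pull bar: round, 14 mm thick, 80 long, along the store's y, on a post at each end, 205 mm from the store's axis and 45 mm outside the slats: fingers from above can straddle it. In the store's frame x -137, z 182 when shut, x +63, z 225 when open, y 0. It can turn between closed fingers, so a gripper may stay upright.
- blue_store: grey store with the blue tambour, fixed on the bench, 305 mm deep (x), 200 wide (y), 200 high without the bar. Round cheeks, radius 170, about a level axis along its y, 30 mm above the origin. Fixed hood over the back from 34 deg behind vertical. Origin: under the axis, mid-width, at bench height; x from front (faces the robot within 16 deg) to back, z up. Left or right of the robot's midline.
- orange (a joint): roll of the orange tambour (rad), a door of 14 slats on an arc about the store's axis: 0 fully shut (bar low in front), 1.05 fully open (bar past the top), stops at both. Bar angle from vertical = joint - 0.733, positive to the back; 205 mm per rad at the bar. Stays where left; 3 to 6 N at the bar moves it. It starts shut or part open and is to be opened.
- orange_bar (a point): middle of the orange tambour's steel pull bar: round, 14 mm thick, 80 long, along the store's y, on a post at each end, 205 mm from the store's axis and 45 mm outside the slats: fingers from above can straddle it. In the store's frame x -137, z 182 when shut, x +63, z 225 when open, y 0. It can turn between closed fingers, so a gripper may stay upright.
- orange_store: grey store with the orange tambour, fixed on the bench, 305 mm deep (x), 200 wide (y), 200 high without the bar. Round cheeks, radius 170, about a level axis along its y, 30 mm above the origin. Fixed hood over the back from 34 deg behind vertical. Origin: under the axis, mid-width, at bench height; x from front (faces the robot within 16 deg) to back, z up. On the other side from the blue one.
- bottle: closed red bottle with a white cap, 48 mm across and 130 mm tall, standing loose on the bench out at one side of the stores, left or right; origin at the centre of its underside. A bystander: leave it alone.

How it is judged:
By the outcome, as a careful person would: the job done as asked, in the order asked, and still so for the second after the job is handed in, with the robot touching nothing.
It also fails if it takes over 51 s, if anything falls off the work surface, if the arm or the gripper's body presses on something with over 40 N, if the wrist force passes 120 N, or if a joint passes its speed limit or range.

## Working session

There is one attempt and no reset: what is moved stays moved. The work goes in short steps, each a Python script; the robot and the scene stay as the last script left them, time stands still between calls to the robot, and variables do not carry over. Pictures are saved under pics/ and viewed, at most 10 in all, crops included, and the job is handed in when it is done.

```bash
mkdir -p pics; ls
python3 - <<'E'
from plant import ctrl,eoat,eyes,readout
import cv2,numpy as np
np.set_printoptions(precision=4,suppress=True)
ims=[]
for n in("scene","side"):
    im=eyes.grab_frame(n); cv2.imwrite(f"pics/{n}0.png",im[:,:,::-1]); c=eyes.get_calibration(n); print(n,c)
print(eyes.get_calibration("wrist"),readout.get_t(),readout.get_eef_rot())
E
```

```text
pics
scene {'fx': 432.4172054713914, 'fy': 432.4172054713914, 'cx': 278.73475213677017, 'cy': 208.58422403490607, 'distortion': array([-0.0229,  0.    ,  0.    ,  0.    ,  0.    ]), 'camera_from_world': array([[-0.6031,  0.7977,  0.0082,  0.307 ],
       [-0.7602, -0.5778,  0.297 ,  0.3558],
       [ 0.2417,  0.1729,  0.9548, -1.3229],
       [ 0.    ,  0.    ,  0.    ,  1.    ]])}
side {'fx': 517.1978104626235, 'fy': 517.1978104626235, 'cx': 282.4075945746083, 'cy': 200.1652799582176, 'distortion': array([-0.1973,  0.    ,  0.    ,  0.    ,  0.    ]), 'camera_from_world': array([[-0.8053, -0.5929,  0.0032,  0.4212],
       [ 0.5624, -0.7622,  0.3204, -0.3342],
       [-0.1875,  0.2598,  0.9473, -1.5604],
       [ 0.    ,  0.    ,  0.    ,  1.    ]])}
{'fx': 358.57250595717215, 'fy': 358.57250595717215, 'cx': 276.1718864783795, 'cy': 210.88218692672842, 'distortion': array([-0.0607,  0.    ,  0.    ,  0.    ,  0.    ]), 'hand_eye': array([[-0.0008,  0.9558,  0.2941,  0.0834],
       [ 1.    ,  0.0004,  0.0014,  0.0005],
       [ 0.0012,  0.2941, -0.9558, -0.1695],
       [ 0.    ,  0.    ,  0.    ,  1.    ]])} 0.1 [-179.9293   -0.0007   18.4382]
```

View pics/scene0.png

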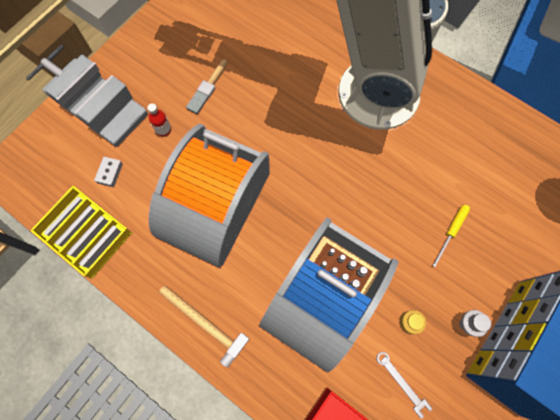

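View pics/side0.png

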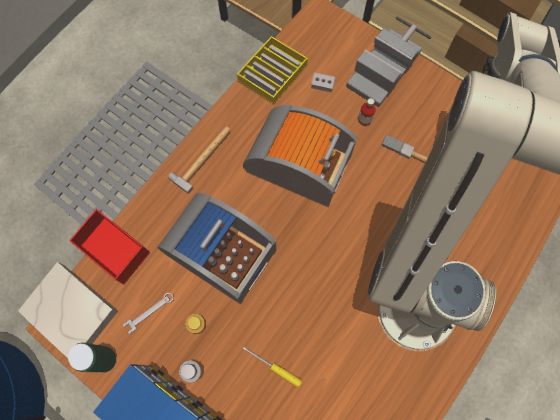

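The scene view has the orange bar at about (221,145) and the blue bar at about (337,284). In the side view they are at about (331,152) and (212,234). Orange is nearly shut and blue is mostly open; the bottle is at (158,120) in the scene view, beyond orange. I'll enlarge the bars to get their end points.

Run:
```python
import cv2,numpy as np
s=cv2.imread("pics/scene0.png");d=cv2.imread("pics/side0.png")
f=lambda im,x,y:cv2.resize(im[y:y+60,x:x+80],None,fx=5,fy=5,interpolation=cv2.INTER_CUBIC)
cv2.imwrite("pics/crop.png",np.vstack([np.hstack([f(s,180,115),f(s,297,255)]),np.hstack([f(d,290,122),f(d,172,204)])]))
```

```text
(no output)
```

View pics/crop.png

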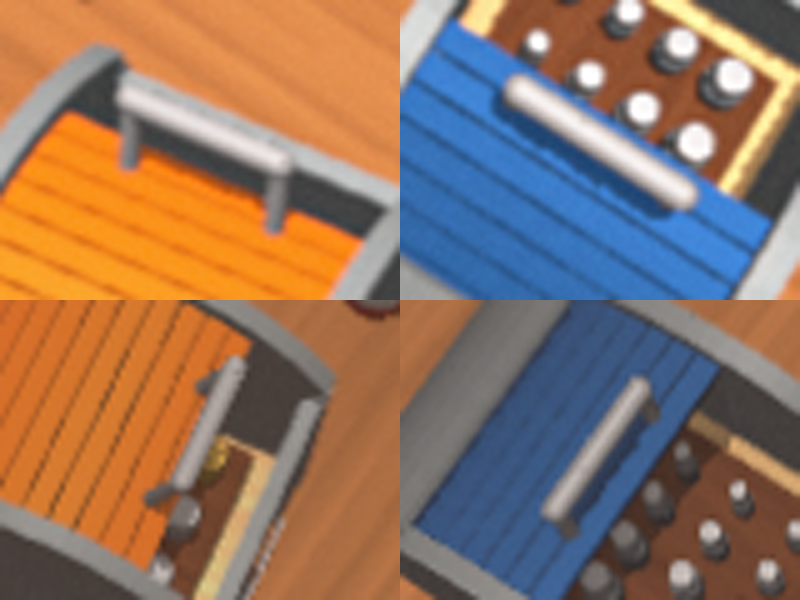

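```bash
cat > h.py <<'E'
from plant import ctrl,eoat,eyes,readout
import cv2,numpy as np
from scipy.spatial.transform import Rotation as Ro
np.set_printoptions(precision=4,suppress=True)
def KD(c): return np.array([[c["fx"],0,c["cx"]],[0,c["fy"],c["cy"]],[0,0,1.]]),c["distortion"]
F=np.diag([1.,-1,-1,1])
def cfw(n):
    c=eyes.get_calibration(n)
    if n!="wrist": return F@c["camera_from_world"]
    T=np.eye(4);T[:3,:3]=Ro.from_euler("xyz",readout.get_eef_rot(),degrees=True).as_matrix();T[:3,3]=readout.get_tool_pos()
    return np.linalg.inv(T@c["hand_eye"]@F)
def norm(n,px): return cv2.undistortPoints(np.array(px,float).reshape(-1,1,2),*KD(eyes.get_calibration(n)))[:,0]
def tri(a,pa,b,pb,Ta=None,Tb=None):
    Ta=cfw(a) if Ta is None else Ta;Tb=cfw(b) if Tb is None else Tb
    X=cv2.triangulatePoints(Ta[:3],Tb[:3],norm(a,pa).T,norm(b,pb).T);return (X[:3]/X[3]).T
def plane(n,px,z,T=None):
    T=cfw(n) if T is None else T;Ti=np.linalg.inv(T)
    d=np.c_[norm(n,px),np.ones(len(px))]@Ti[:3,:3].T;o=Ti[:3,3]
    return o+d*((z-o[2])/d[:,2])[:,None]
def proj(n,P,T=None):
    T=cfw(n) if T is None else T
    P=np.atleast_2d(P);return cv2.projectPoints(P,cv2.Rodrigues(T[:3,:3])[0],T[:3,3],*KD(eyes.get_calibration(n)))[0][:,0]
E
python3 - <<'E'
from h import *
for k,s,d in(("orange",[(205,133.4),(237.4,147)],[(337,134.4),(326.4,159)]),("blue",[(320,272.6),(354.6,294.2)],[(220,221),(202.6,247)])):
    X=tri("scene",s,"side",d); v=X[1]-X[0]; m=X.mean(0)
    yaw=np.degrees(np.arctan2(-v[0],v[1])); a=np.arccos((m[2]-.03)/.205)
    print(k,X,m,np.linalg.norm(v),yaw,np.degrees(a)); print(proj("scene",X),proj("side",X))
    u=np.array([np.cos(np.radians(yaw)),np.sin(np.radians(yaw))])
    for sg in(-1,1): print(sg,"origin",m[:2]-u*.205*np.sin(sg*a))
E
```

```text
orange [[ 0.496  -0.232   0.2224]
 [ 0.4766 -0.149   0.2214]] [ 0.4863 -0.1905  0.2219] 0.08527429735512192 13.14744702791526 20.57257031566242
[[205.277  133.6595]
 [237.5461 147.1476]] [[337.1756 134.1417]
 [326.5058 158.8645]]
-1 origin [ 0.5565 -0.1741]
1 origin [ 0.4162 -0.2069]
blue [[0.6031 0.1793 0.2337]
 [0.596  0.2642 0.2323]] [0.5995 0.2217 0.233 ] 0.085270899723932 4.806568160120594 7.977714202048192
[[320.0437 272.6623]
 [354.6663 294.3035]] [[220.049  220.9657]
 [202.6834 246.9504]]
-1 origin [0.6279 0.2241]
1 origin [0.5712 0.2194]
```

Run:
```python
from h import *
ims={n:cv2.imread(f"pics/{n}0.png") for n in("scene","side")}
for o,yaw,col in(((.5565,-.1741),13.15,(255,255,0)),((.6279,.2241),4.8,(0,255,255)),((.5712,.2194),4.8,(0,255,0))):
    R=Ro.from_euler("z",yaw,degrees=True).as_matrix()
    for y in(-.1,.1):
        t=np.radians(np.arange(-100,35,2)); P=np.c_[.17*np.sin(t),0*t+y,.03+.17*np.cos(t)]@R.T+[*o,0]
        for n in ims:
            for p in proj(n,P): cv2.circle(ims[n],tuple(int(round(v)) for v in p),0,col,-1)
a=cv2.resize(ims["scene"][110:380,140:410],(400,400));b=cv2.resize(ims["side"][90:310,150:370],(400,400))
cv2.imwrite("pics/ov.png",np.hstack([a,b]))
```

```text
(no output)
```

View pics/ov.png

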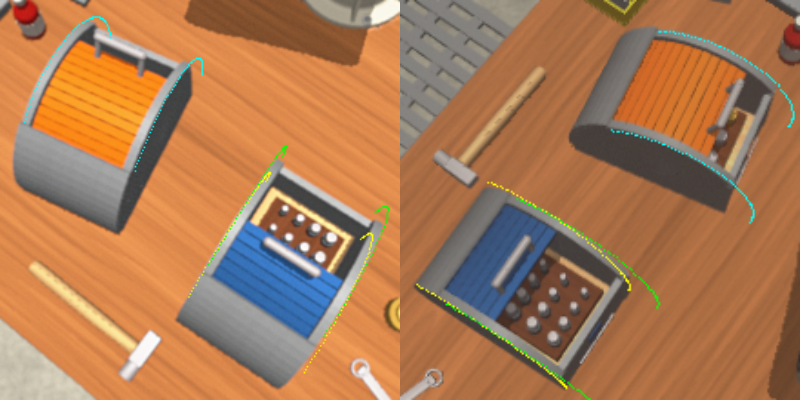

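Blue's cheek arcs fit the a≈-8° candidate, so its bar is slightly in front of the top. Orange's bar is about 20–25° in front of the top. I'll go above blue and take a close look.

Run:
```python
from h import *
eoat.command_gripper(0.05,20)
ctrl.move_pose([.4,-.25,.40],[180,0,100])
ctrl.move_pose([.60,.2217,.36],[180,0,94.8])
T=cfw("wrist");im=eyes.grab_frame("wrist");np.save("Tb.npy",T)
cv2.imwrite("pics/w1.png",im[:,:,::-1])
print(proj("wrist",[[.6031,.1793,.2337],[.596,.2642,.2323]],T),readout.get_t(),readout.get_q(),readout.get_wrist_force())
```

```text
[[275.7318 246.9949]
 [275.5402 150.8299]] 4.3917 [20.0506 15.9792 81.2727 -0.0173 82.7294 15.3268] [-0.6165 -0.2824  0.8596]
```

View pics/w1.png

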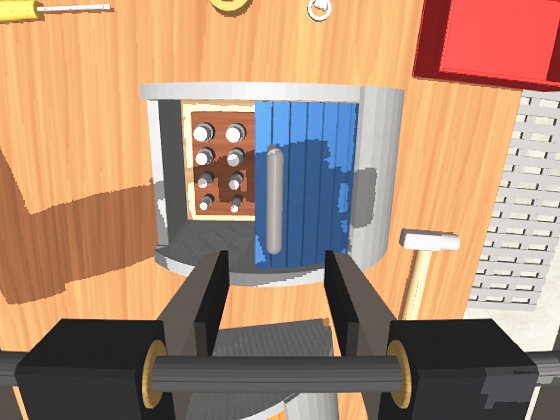

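The bar runs at column 275, rows 150–253, exactly where predicted and parallel to the image columns. The hood's front edge is at column ≈354 around row 190, and it fixes the store's axis.

Run:
```python
from h import *
T=np.load("Tb.npy")
print(plane("wrist",[(358,110),(354,190),(350,255)],.171,T))
print("bar",plane("wrist",[(275,200)],.233,T), "cheek ext far z.03", plane("wrist",[(142,88),(403,90)],.03,T))
```

```text
[[0.6731 0.3023 0.171 ]
 [0.6805 0.2227 0.171 ]
 [0.6868 0.1501 0.171 ]]
bar [[0.599  0.2223 0.233 ]] cheek ext far z.03 [[0.413  0.3073 0.03  ]
 [0.7615 0.3332 0.03  ]]
```

```bash
cat >> h.py <<'E'
def run(o,yaw,x0,x1,dip,xstop,lim,n=6):
    "push the straddled bar from x0 to x1 (store x) on its arc, then creep along to xstop until the force rises"
    u=np.array([np.cos(np.radians(yaw)),np.sin(np.radians(yaw))])
    def go(x,sp):
        s=np.clip(x/.205,np.sin(-.733),np.sin(.317))
        p=np.r_[np.array(o)+u*x,.03+.205*np.sqrt(1-s*s)-dip]
        ctrl.servo_line(p,speed=sp); f=readout.get_wrist_force(); fx=f[:2]@u
        print("x %.1f t %.1f fx %.1f fz %.1f w %.4f"%(x*1e3,readout.get_t(),fx,f[2],readout.get_gripper_width())); return fx,f[2]
    for x in np.linspace(x0,x1,n+1)[1:]:
        fx,fz=go(x,.08)
        if abs(fx)>lim or abs(fz)>lim: return x
    while abs(x-xstop)>1e-4:
        x+=np.clip(xstop-x,-.003,.003); fx,fz=go(x,.05)
        if abs(fx)>lim: break
    return x
E
python3 - <<'E'
from h import *
R=[180,0,94.8]
ctrl.servo_line([.599,.2222,.30],R,speed=.2)
ctrl.servo_line([.599,.2222,.217],speed=.1)
print(readout.get_wrist_force())
eoat.command_gripper(.018,5)
print(readout.get_gripper_width(),readout.get_grip_force(),readout.get_t())
print(run((.597,.2222),4.8,.002,-.06,.018,-.06,14,n=3))
T=cfw("wrist");np.save("Tb2.npy",T);cv2.imwrite("pics/w2.png",eyes.grab_frame("wrist")[:,:,::-1])
E
```

```text
[-0.319  -0.1732  0.4804]
0.017687226948414497 0.0 6.4583
x -18.7 t 6.9 fx 0.4 fz -0.2 w 0.0180
x -39.3 t 7.3 fx 0.1 fz 0.1 w 0.0179
x -60.0 t 7.7 fx -0.1 fz 0.4 w 0.0180
-0.06
```

View pics/w2.png

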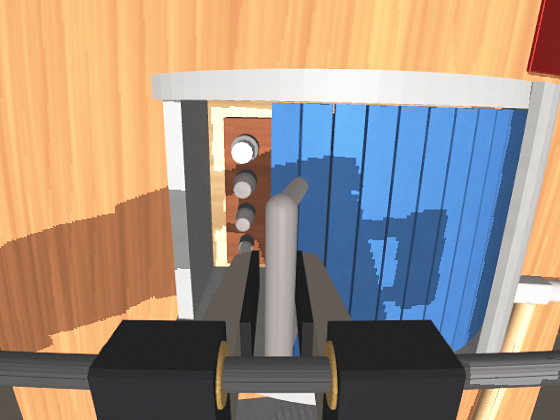

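The bar is between the fingers and the door is following, with the opening nearly covered. I'll carry on to the stop.

Run:
```python
from h import *
print(run((.597,.2222),4.8,-.06,-.117,.018,-.165,14,n=3),readout.get_tool_pos())
```

```text
x -79.0 t 8.1 fx -0.4 fz 0.6 w 0.0181
x -98.0 t 8.6 fx -0.1 fz -0.7 w 0.0179
x -117.0 t 9.0 fx -0.7 fz -0.5 w 0.0181
x -120.0 t 9.2 fx 1.9 fz -1.5 w 0.0180
x -123.0 t 9.5 fx 2.5 fz -1.6 w 0.0184
x -126.0 t 9.7 fx 2.3 fz -1.0 w 0.0177
x -129.0 t 10.0 fx 2.9 fz -1.1 w 0.0178
x -132.0 t 10.2 fx 2.5 fz -0.5 w 0.0177
x -135.0 t 10.5 fx 2.4 fz -1.7 w 0.0182
x -138.0 t 10.7 fx 3.8 fz -2.6 w 0.0180
x -141.0 t 11.0 fx 6.1 fz -5.2 w 0.0182
x -144.0 t 11.2 fx 7.5 fz -5.9 w 0.0181
x -147.0 t 11.5 fx 10.1 fz -8.2 w 0.0211
x -150.0 t 11.7 fx 10.4 fz -7.7 w 0.0265
x -153.0 t 12.0 fx 9.8 fz -7.4 w 0.0321
x -156.0 t 12.2 fx 10.3 fz -8.5 w 0.0370
x -159.0 t 12.5 fx 9.9 fz -8.3 w 0.0426
x -162.0 t 12.7 fx 9.7 fz -9.2 w 0.0477
x -165.0 t 13.0 fx 10.1 fz -8.4 w 0.0530
-0.165 [0.4338 0.2084 0.1643]
```

The stop came at the expected x ≈ -137 mm, and the fingers then yielded at 10 N. I'll release away from the bar, lift, check blue, and go above orange.

Run:
```python
from h import *
eoat.command_gripper(.072,30)
p=readout.get_tool_pos(); print(readout.get_wrist_force())
ctrl.servo_line([p[0],p[1],.33],speed=.15)
ctrl.move_pose([.487,-.1905,.36],[180,0,103.1])
T=cfw("wrist");np.save("To.npy",T);im=eyes.grab_frame("wrist")[:,:,::-1]
s=eyes.grab_frame("side")[:,:,::-1][190:300,150:290]
cv2.imwrite("pics/w3.png",np.hstack([im,cv2.copyMakeBorder(cv2.resize(s,(240,189)),0,231,0,0,cv2.BORDER_CONSTANT)]))
print(proj("wrist",[[.496,-.232,.2224],[.4766,-.149,.2214]],T),readout.get_t())
```

```text
[ 0.3407 -0.2644 -0.0506]
[[275.3714 244.2471]
 [275.175  151.2947]] 16.3
```

View pics/w3.png

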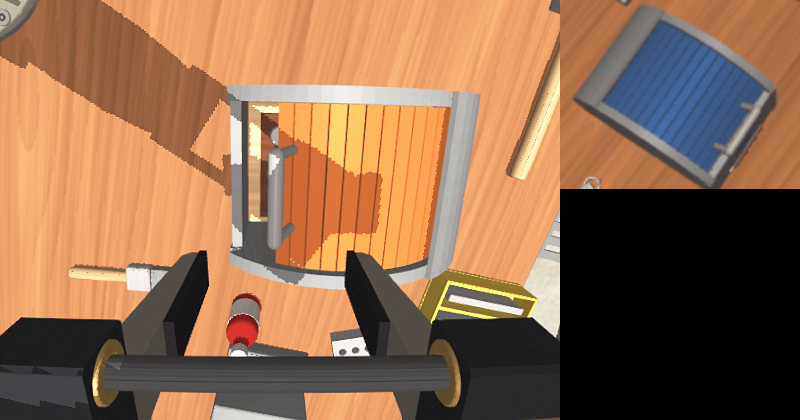

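Blue is now shut, with its bar low in front and no gap in the inset. Orange's bar is at column 275, rows 150–247, as predicted. The hood edge is at column ≈440 around row 190, and the bottle at (243,320) is clear of the finger path.

Run:
```python
from h import *
T=np.load("To.npy"); yaw=np.radians(13.1);u=np.array([np.cos(yaw),np.sin(yaw)])
m=plane("wrist",[(275,198)],.222,T)[0]
h=plane("wrist",[(450,107),(442,190),(430,255)],.163,T)
hx=(h[:,:2]-m[:2])@u; print(m,hx); L=hx.mean()-.0895; print("bar store x from hood",-L,"a",np.degrees(np.arcsin(-L/.205)))
f=plane("wrist",[(238,180)],.06,T)[0]; print((f[:2]-m[:2])@u)
ctrl.servo_line([m[0],m[1],.28],speed=.2)
```

```text
[ 0.4857 -0.1892  0.222 ] [0.175  0.1776 0.1742]
bar store x from hood -0.086069280540714 a -24.82512713154386
-0.04984550896674891
```

Run:
```python
from h import *
yaw=13.1;u=np.array([np.cos(np.radians(yaw)),np.sin(np.radians(yaw))])
m=np.array([.4857,-.1895]);o=m+u*.082
ctrl.servo_line([*m,.201],speed=.1); print(readout.get_wrist_force())
eoat.command_gripper(.018,30)
print(readout.get_gripper_width(),readout.get_t())
print(run(o,yaw,-.082,.045,.017,.09,14,n=6),readout.get_tool_pos())
```

```text
[-0.5382  0.0711  0.3966]
0.01816631555977033 18.7
x -60.8 t 19.1 fx 0.6 fz -0.3 w 0.0181
x -39.7 t 19.6 fx 0.3 fz -0.3 w 0.0176
x -18.5 t 20.0 fx 0.1 fz 0.1 w 0.0178
x 2.7 t 20.4 fx -0.2 fz -0.5 w 0.0180
x 23.8 t 20.8 fx -0.6 fz -0.2 w 0.0178
x 45.0 t 21.2 fx -0.6 fz -0.4 w 0.0178
x 48.0 t 21.5 fx -0.3 fz -0.2 w 0.0181
x 51.0 t 21.7 fx -0.7 fz 0.4 w 0.0177
x 54.0 t 22.0 fx -0.2 fz 1.0 w 0.0181
x 57.0 t 22.2 fx 0.1 fz 0.5 w 0.0179
x 60.0 t 22.5 fx -7.5 fz 4.2 w 0.0179
x 63.0 t 22.7 fx -19.5 fz 13.5 w 0.0177
0.06300000000000001 [ 0.6229 -0.1576  0.2083]
```

It reached the stop. I'll release, lift clear and check.

Run:
```python
from h import *
eoat.command_gripper(.06,30); p=readout.get_tool_pos(); print(readout.get_wrist_force())
ctrl.servo_line([p[0],p[1],.36],speed=.15)
ctrl.move_pose([.36,.02,.42],[180,0,95])
a=eyes.grab_frame("scene")[:,:,::-1];b=eyes.grab_frame("side")[:,:,::-1]
cv2.imwrite("pics/end.png",np.hstack([cv2.resize(a[90:370,130:410],(400,400)),cv2.resize(b[80:310,150:380],(400,400))]));print(readout.get_t())
```

```text
[ 0.0603  0.7276 -0.6892]
25.975
```

View pics/end.png

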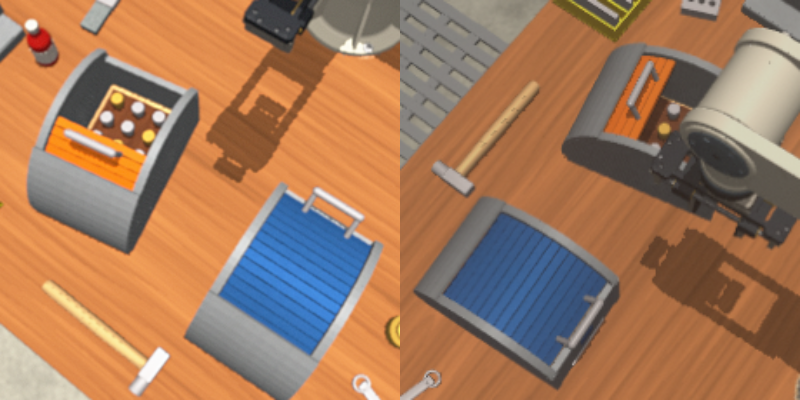

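Both doors look right: blue is fully covered with its bar low in front, orange is open with its bar past the top, and the bottle is standing where it was. I'll make one numeric check of the bars, then hand in.

Run:
```python
from h import *
b=tri("scene",[(347,225.5),(383.4,241.5)],"side",[(263.3,251.5),(243.2,278.4)]).mean(0)
o=tri("scene",[(177,184),(210,197)],"side",[(524/1-0,0),(0,0)]) if 0 else tri("scene",[(177,183.5),(210,197)],"side",[(150+253*.575,80+62*.575),(150+234*.575,80+105*.575)]).mean(0)
print("blue bar",b,"want z .182; orange",o,"want z .225")
if abs(b[2]-.182)<.006 and abs(o[2]-.225)<.008: print(ctrl.hand_in())
```

```text
blue bar [0.4617 0.2122 0.1946] want z .182; orange [ 0.6206 -0.1668  0.2147] want z .225
```

My pixel readings from the shrunk view are too coarse for this check, so I'll zoom in on the bars.

Run:
```python
from h import *
s=eyes.grab_frame("scene")[:,:,::-1];d=eyes.grab_frame("side")[:,:,::-1]
f=lambda im,x,y:cv2.resize(im[y:y+60,x:x+80],None,fx=5,fy=5,interpolation=cv2.INTER_CUBIC)
cv2.imwrite("pics/crop2.png",np.vstack([np.hstack([f(s,155,160),f(s,325,205)]),np.hstack([f(d,250,100),f(d,215,235)])]))
```

```text
(no output)
```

View pics/crop2.png

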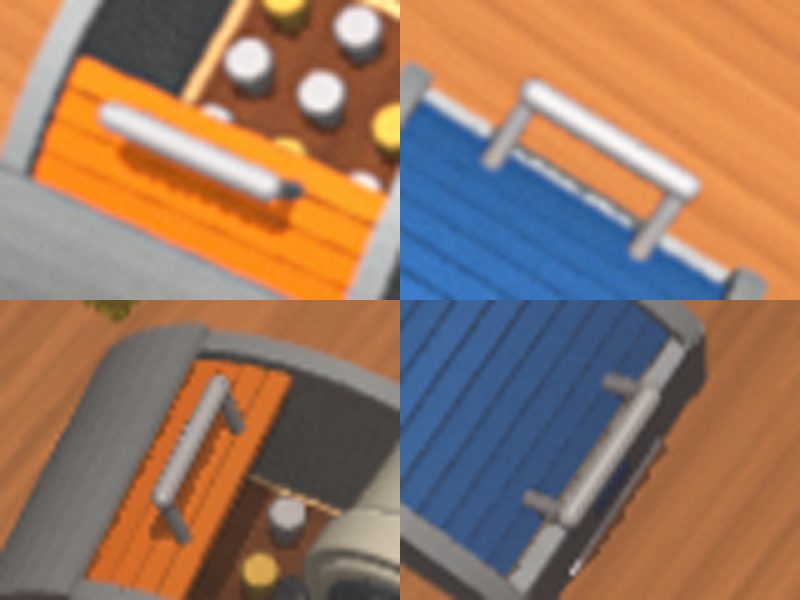

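In the zoomed crops the blue bar ends are at scene (352,223)–(383,243) and side (265,253)–(249,278). The orange ends are at scene (177,182)–(211,197) and side (294,116)–(283,140).

Run:
```python
from h import *
b=tri("scene",[(352,223.4),(383,242.6)],"side",[(265,253),(248.6,278)]).mean(0)
o=tri("scene",[(177,182.4),(210.6,197.4)],"side",[(293.6,116.4),(282.6,139.6)]).mean(0)
print("blue bar",b,"want z .182; orange",o,"want z .225")
if abs(b[2]-.182)<.005 and abs(o[2]-.225)<.006: print(ctrl.hand_in())
```

```text
blue bar [0.4548 0.2123 0.1918] want z .182; orange [ 0.6218 -0.1605  0.2267] want z .225
```

The blue bar measures about 8–10 mm high. My last horizontal push was also almost purely radial there (10 N back, 8 N up), so the bar may have jammed just short of the stop. I'll grip it and push along the arc's tangent.

Run:
```python
from h import *
yaw=4.8;u=np.array([np.cos(np.radians(yaw)),np.sin(np.radians(yaw))])
eoat.command_gripper(.045,25)
b=np.array([.4535,.2110])
ctrl.move_pose([*b,.27],[180,0,94.8])
ctrl.servo_line([*b,.174],speed=.15); print(readout.get_wrist_force(),readout.get_t())
eoat.command_gripper(.0,25); print(readout.get_gripper_width(),readout.get_wrist_force())
p0=np.array(readout.get_tool_pos())
for i in range(1,10):
    d=.0025*i
    ctrl.servo_line(p0+np.r_[-.76*u*d,-.65*d],speed=.05)
    f=readout.get_wrist_force();ft=-.76*(f[:2]@u)-.65*f[2]
    print(d,"tangential %.1f fz %.1f fx %.1f t %.1f"%(-ft,f[2],f[:2]@u,readout.get_t()))
    if -ft>16: break
print(p0,readout.get_tool_pos())
```

```text
[-0.1612  0.2569  0.8735] 28.3
0.012990409147296409 [-2.0407  0.1355  6.0759]
0.0025 tangential 1.7 fz 4.4 fx -1.5 t 29.1
0.005 tangential 2.0 fz 4.7 fx -1.4 t 29.4
0.0075 tangential 3.2 fz 6.2 fx -1.2 t 29.6
0.01 tangential 3.3 fz 5.4 fx -0.3 t 29.9
0.0125 tangential 11.0 fz 14.0 fx 2.5 t 30.1
0.015 tangential 18.9 fz 25.3 fx 3.2 t 30.4
[0.4534 0.2111 0.1743] [0.4463 0.2108 0.1678]
```

Blue had been about 11 mm short and is now against its stop. It was finished after orange, so I'll roll orange partly back and open it again to keep the order asked.

Run:
```python
from h import *
eoat.command_gripper(.04,30); p=readout.get_tool_pos(); print(readout.get_wrist_force())
ctrl.servo_line([p[0],p[1],.30],speed=.2)
yaw=13.1;u=np.array([np.cos(np.radians(yaw)),np.sin(np.radians(yaw))])
m=np.array([.4857,-.1895]);o=m+u*.082
q=o+u*.060
ctrl.move_pose([*q,.30],[180,0,103.1])
im=eyes.grab_frame("side")[:,:,::-1];cv2.imwrite("pics/side_b.png",im)
ctrl.servo_line([*q,.209],speed=.15)
eoat.command_gripper(.018,30); print(readout.get_gripper_width(),readout.get_t())
run(o,yaw,.06,-.02,.017,-.02,14,n=2)
print(run(o,yaw,-.02,.054,.017,.075,14,n=2),readout.get_tool_pos())
eoat.command_gripper(.05,30); p=readout.get_tool_pos()
ctrl.servo_line([p[0],p[1],.34],speed=.2)
ctrl.move_pose([.36,.02,.42],[180,0,95])
s=eyes.grab_frame("scene")[:,:,::-1];d=eyes.grab_frame("side")[:,:,::-1]
f=lambda im,x,y:cv2.resize(im[y:y+60,x:x+80],None,fx=5,fy=5,interpolation=cv2.INTER_CUBIC)
cv2.imwrite("pics/crop3.png",np.vstack([np.hstack([f(s,155,160),f(s,325,205)]),np.hstack([f(d,250,100),f(d,215,235)])]));print(readout.get_t())
```

```text
[ 0.2328 -0.0641 -0.1514]
0.017931238978908345 34.6083
x 20.0 t 35.3 fx 4.2 fz 2.5 w 0.0181
x -20.0 t 35.9 fx -0.1 fz 0.2 w 0.0178
x 17.0 t 36.5 fx -0.1 fz 0.3 w 0.0179
x 54.0 t 37.1 fx 0.0 fz 0.2 w 0.0181
x 57.0 t 37.4 fx -0.5 fz 0.3 w 0.0179
x 60.0 t 37.6 fx -6.3 fz 4.8 w 0.0184
x 63.0 t 37.9 fx -17.8 fz 15.0 w 0.0182
0.063 [ 0.6229 -0.1576  0.2085]
40.6833
```

View pics/crop3.png

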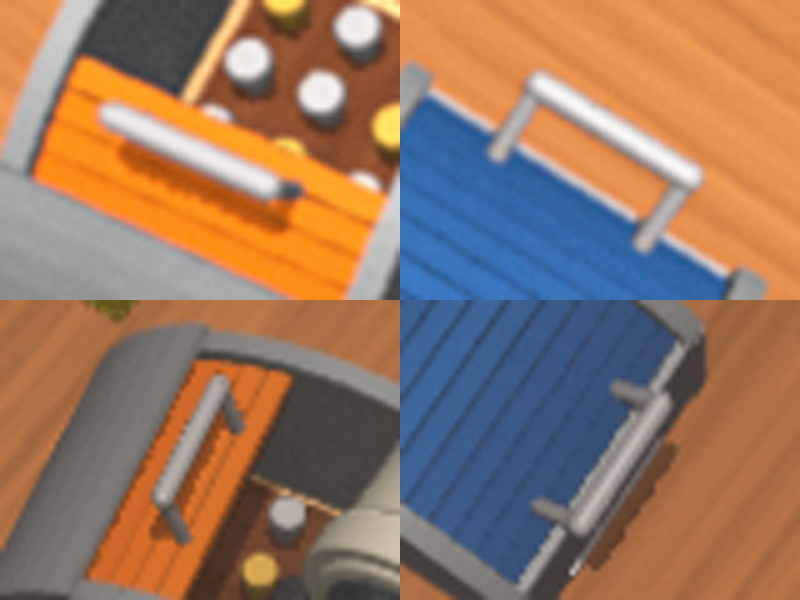

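The blue slats now sit further down over the sill, with bar ends at scene (353,222)–(384,241) and side (267,255)–(251,280). Orange is unchanged at its stop.

Run:
```python
from h import *
b=tri("scene",[(353,221.8),(383.6,240.6)],"side",[(267.2,254.6),(251,279.8)]).mean(0)
print(b)
if b[2]<.188: print(ctrl.hand_in())
```

```text
[0.4479 0.2115 0.1852]
the job is handed in; nothing more can be done
None
```

I handed the job in at about 41 s. The blue store is shut against its stop and the orange store was then opened to its stop. Blue's first push stopped about 11 mm short, so I finished it after orange's first opening, then rolled orange partly back and reopened it to keep the order. The bottle was never touched.

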